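# Secure the photometer lid and draw the cell slide to its notch

## Task

Take a reading on the small photometer: first secure its closed lid by turning the turnbutton fully across it, then take the knob of the cell slide and draw the slide out until you feel its ball detent click into the notch, not running on past it. Finish holding the knob still in your grip with the slide at the notch, and leave the rack, bottle and beaker beside the instrument where they stand.

Things in the scene. Friction and masses are not known exactly. Their poses are not given: they have to be found in the camera images.
- photometer: Compact bench photometer, fixed. Origin: bench level under the middle of its aluminium cell compartment (90 x 130 mm in x, y; top at z 72); z up, y along the cell slide, towards the knob. White modules either side: detector from x -137 (top z 58), lamp with heat sink to x 119 (top z 58). Base plate x -140 to 130, y -75 to 75, top z 10. Turned up to about 30 degrees.
- lid (a joint): Angle (rad) of the flat black lid on the compartment (photometer frame x -25 to 43, y -57 to 57 mm, top at z 78), hinged along its +x edge. 0 = shut; grows as it opens. It starts shut and lies there by its weight.
- turnbutton (a joint): Turnbutton angle (rad). 0 = blade along the photometer's +y, beside the lid (unsecured); grows clockwise seen from above; 1.57 = blade along +x, square across the lid, at a fixed stop. Starts between 0 and 0.3; stays where it is left (friction 0.05 N m).
- turnbutton_grip (a point): On the turnbutton's vertical pivot, mid-height of its upright wing, 94.5 mm above the bench (photometer x -36, y 0). Wing: steel, 8 mm thick, 30 long, centred on the pivot, 84.5 to 104.5 mm above the bench, running along the blade. Blade under it: 14 mm wide, 79.5 to 84.5 mm above the bench, from 13 mm behind the pivot to 37 ahead.
- cell_slide (a joint): How far (m) the slide is drawn out: 0 = fully in, grows towards the photometer's +y; starts at 0.002 to 0.02. Its one notch is at 0.050, end stop at 0.085. Friction about 2 N. Within 4 mm of the notch the ball draws the slide to the notch's centre with up to 8 N; leaving the notch takes 9 to 12 N.
- guide_mouth (a point): Centre of the outer face of the dark slide guide (36 mm wide, 27 long, top 58 mm above the bench, plunger screw to 65), where the flat steel bar comes out (14 mm wide, 34 to 44 mm above the bench); photometer y 92. At the notch a fine dark line across the bar's top is just clear of this face (line's middle 1.5 mm out).
- knob (a point): Upright round black knob, diameter 20 mm, 42 tall, on the outer end of the slide's bar. The point lies on its axis at its foot, 44 mm above the bench; its top is 86 mm above the bench. Its axis is at photometer x 0, y 150 mm + the value of cell_slide.
- tube_rack: White plastic rack with small tubes, 64 x 120 mm, 51 mm tall, loose on the bench; origin: centre of its underside. Leave it alone.
- buffer_bottle: Squat glass bottle with a blue cap, diameter 68 mm, 100 mm tall, loose; origin: centre of its underside. Leave it alone.
- beaker: Glass beaker, diameter 68 mm, 75 mm tall, loose; origin: centre of its underside. Leave it alone.

How it is judged (in metres and radians):
On the way, in this order (a step that is already met when the one before it is completed fails the run):
1. the lid is secured: turnbutton turned across it (beyond 1.35 rad) with the lid shut and the slide not yet drawn (under 0.035 m) (value of joint turnbutton above 1.35 rad and value of joint lid below 0.05 rad and value of joint cell_slide below 0.035 m), for 0.2 s.
2. the slide is at its notch (within 2.5 mm) with the fingers on the knob (value of joint cell_slide between 0.0475 and 0.0525 m and contact force between knob and the fingers above 1.5 N), for 0.3 s.
At the end, for the whole second after the job is handed in: Through the last second the fingers hold the knob (more than 1.5 N of contact), the slide stands still at its notch (0.050 m, within 2.5 mm), the turnbutton is across the shut lid (beyond 1.35 rad) (all of step 2 and velocity of joint cell_slide between -0.005 and 0.005 m/s and value of joint turnbutton above 1.35 rad and value of joint lid below 0.05 rad); the arm keeps its last pose, push and grip.
It fails at once if the slide is run past the notch by 20 mm (value of joint cell_slide above 0.07 m).
It fails at once if the rack, bottle or beaker is pushed more than 20 mm or tipped (distance of any of tube_rack, buffer_bottle, beaker from where it was at the start of the episode above 0.02 m or angle between any of tube_rack, buffer_bottle, beaker's own z axis and vertical above 0.3 rad).
It also fails if it takes over 54 s, if anything falls off the work surface, if the arm or the gripper's body presses on something with over 40 N, if the wrist force passes 120 N, or if a joint passes its speed limit or range.

## Robot

A 7-joint arm with a two-finger parallel gripper is mounted at the origin on the work surface. World frame = base frame: x ahead of the robot, y to its left, z up, the work surface at z = 0. Lengths are in mm, angles in rad, forces in N, time in s.
With the tool pointing down it reaches from about 350 to 775 mm from the base axis. Payload 3.1 kg.
Tool frame: the origin (TCP) lies at the very end of the fingers, on their centre line; the grasp point (between the pads) lies 19 mm behind it; z points along the fingers, y is the direction in which the jaws open and shut (so a half turn about z gives the same grasp; the last joint's range is limited). The gripper opens to 85 mm and grips with 20 to 120 N. Pads are 22 mm wide; open, the fingers measure 114 mm over their backs; the gripper's body (76 mm by 85 mm) begins 54 mm behind the grasp point. The pads swing forward as they close: fully open they stand 13 mm farther back than shut.
Start: joints at [1.186, 0.311, 0.014, 1.512, -0.004, 1.319, -0.027], TCP at [184.902, -518.005, 205.604] pointing down, gripper open.
Joint ranges: [-2.7, 2.7], [-0.3, 1.91], [-1.27, 1.3], [0.12, 2.57], [-1.44, 4.58], [0.2, 2.03], [-3.05, 3.05]. Speed limits (rad/s): [2.79, 2.79, 3.14, 3.14, 3.14, 3.14, 3.14].

## Interface

Orientations are given as a unit quaternion [w, x, y, z].
In Python, from plant import ctrl gives the robot as it stands.
- The arm moves only by the tool send_rows, never from a script. Its argument "steps" is a list of rows, each an object with "xyz": the shift along the tool's x, y, z in units of 3 cm (1.0 is 3 cm), a list of three; "rot": the turn, a rotation vector about the tool's x, y, z in units of 0.12 rad (1.0 is 0.12 rad), a list of three; "jaw": the gripper's target within -1 to 1 (fully open at 1, half-way at 0, shut at -1). In form: [{"xyz": [dx, dy, dz], "rot": [wx, wy, wz], "jaw": jaw}, ...]. A call has 1 to 5 rows; each row shifts and turns the pose as measured when the row begins, along the tool's axes as they then stand; what a row does not reach is not made up. A row lasts 1/12 s, in which the tool goes at most 41.7 mm and 7.16 degrees, less where a joint would pass 70% of its speed; a pose out of reach is approached as far as the arm can. A call with a number of a shift or a turn outside -1 to 1 is refused whole. A call with a gripper value outside its range is refused whole. The fingers move at their own pace and stop on an object; "newtons" is the grip in N (left out, the last holds). Time passes only in rows, so rows that do not move let the fingers close. It gives the time, the measured TCP pose, the force and the opening at its end, in the units of the state.
- ctrl.get_state(): the state, without advancing time (a new reading comes with each control period).
- ctrl.capture(name): name is "scene" or "top" or "wrist"; returns the picture (420x560x3 uint8, blue, green, red); there is no depth.
- ctrl.camera_info(name): a dict with "fx", "fy", "cx", "cy" (pixels), "R" (3x3) and "t" (3): a world point X has camera coordinates R X + t; the wrist camera has in their place "tool_from_camera" (4x4, takes a point from camera to tool coordinates, whose origin is the TCP and whose axes are the flange's). Camera axes: x right, y down, z forward; pixel columns grow to the right and rows downward; lengths in mm; the calibration is good to about 2 mm. A picture is of the moment at which its call begins: read the wrist's pose just before it. camera_info takes no time and is no camera call.
- ctrl.job_done(): hands the job in, once; it reports no verdict.
The state is a dict: "t": time; "qpos": joint angles; "joint_velocities": joint speeds; "joint_torque": joint torques, N m; "ee_pos": TCP position; "ee_rot": TCP orientation; "wrist_force": force on the tool from outside, world axes, zero at the start; "wrist_torque": the same for the moment, N m; "grip_width": finger opening in mm.
Only numpy, scipy, OpenCV 4.12 (cv2) and the standard library are available. Lean on these libraries where they do the work, as an engineer would, in place of code of your own. Each camera call takes 0.05 s, during which the arm holds its last target. There are 200 camera calls.

## Working session

There is one attempt and no reset: what is moved stays moved. The work goes in short steps, Python scripts to look and compute and a tool call to move; the robot and the scene stay as the last step left them, time stands still between calls to the robot, and variables do not carry over. Pictures are saved under pics/ and viewed, about 8 in all and at most 12, crops included, and the job is handed in when it is done.

Besides the shell and the picture viewer there is one more tool, called after "Emit:" as name(argument=value, ...), one argument or row to a line, values as JSON. send_rows: Moves the arm, as the interface text tells. Shifts and turns lie within -1 to 1; 1 stands for 3 cm of shift or 0.12 rad of turn. Its arguments: {"type":"object","properties":{"steps":{"type":"array","items":{"type":"object","properties":{"xyz":{"type":"array","items":{"type":"number"}},"rot":{"type":"array","items":{"type":"number"}},"jaw":{"type":"number"}}}},"newtons":{"type":"number"}},"required":["steps"]}

```bash
mkdir -p pics; ls; python3 - <<'E'
from plant import ctrl
import cv2,numpy as np
s=ctrl.get_state(); print(s)
a=ctrl.capture("scene");b=ctrl.capture("top")
cv2.imwrite("pics/scene0.png",a);cv2.imwrite("pics/top0.png",b)
for n in("scene","top","wrist"):print(n,ctrl.camera_info(n))
E
```

```text
pics
{'t': 0.0, 'qpos': array([ 1.18633784,  0.31170741,  0.01398092,  1.51304344, -0.00440587,
        1.31917909, -0.02722087]), 'joint_velocities': array([-1.96950602e-03,  1.43123732e-03, -4.65077642e-04, -3.30119223e-05,
       -6.92098559e-04, -6.28550581e-04, -1.18246459e-03]), 'joint_torque': array([ 5.43816404e-04, -3.79915845e+01,  1.46365338e-01, -2.30589151e+01,
        1.21801224e-02,  1.37320763e-02, -5.87133243e-06]), 'ee_pos': array([ 184.60383783, -517.27101504,  204.53661803]), 'ee_rot': array([-1.12824018e-03,  9.85344283e-01,  1.70573486e-01, -2.38836395e-04]), 'wrist_force': array([-0.01799364,  0.33721477, -0.50715216]), 'wrist_torque': array([0.03901648, 0.08023531, 0.050236  ]), 'grip_width': 85.21856748863915}
scene {'fx': 394.8538986060729, 'fy': 394.8538986060729, 'cx': 285.4950547588935, 'cy': 215.82879624136362, 'R': array([[-0.55907076,  0.82896932,  0.01580341],
       [ 0.51779149,  0.36396695, -0.77422221],
       [-0.64755838, -0.42466213, -0.63271654]]), 't': array([ 391.16083018, -249.04350406, 1296.83945308])}
top {'fx': 401.85997395913944, 'fy': 401.85997395913944, 'cx': 281.2547710442514, 'cy': 206.91311457131732, 'R': array([[-0.02481527, -0.99934273, -0.02642562],
       [-0.98077212,  0.02945553, -0.19292078],
       [ 0.19357236,  0.02113014, -0.98085843]]), 't': array([-44.67342427, 610.66079494, 798.48946114])}
wrist {'fx': 363.1726300334766, 'fy': 363.1726300334766, 'cx': 285.35945768025016, 'cy': 205.11408288773987, 'tool_from_camera': array([[-4.90330698e-04, -9.53135983e-01, -3.02541829e-01,
         7.64862733e+01],
       [ 9.99999880e-01, -4.71264724e-04, -1.36018459e-04,
         2.54787721e-01],
       [-1.29332037e-05, -3.02541859e-01,  9.53136099e-01,
        -1.67191069e+02],
       [ 0.00000000e+00,  0.00000000e+00,  0.00000000e+00,
         1.00000000e+00]])}
```

View pics/top0.png

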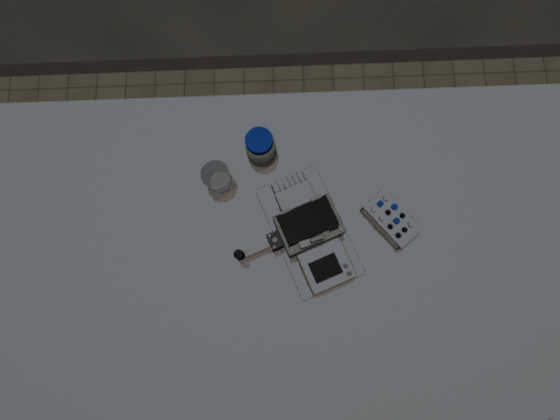

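View pics/scene0.png

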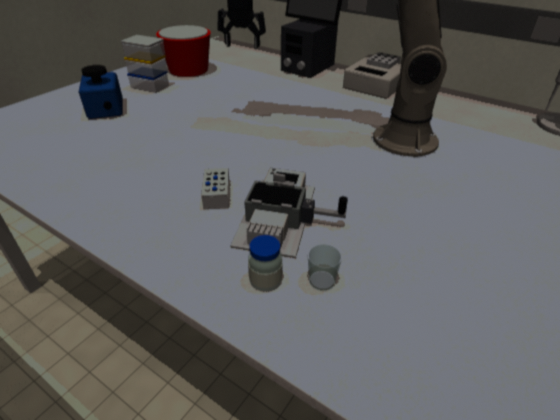

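The top view shows the photometer at about (310,230), with the knob at (239,255), the turnbutton near (316,241), the rack at (390,218), the bottle at (260,145) and the beaker at (218,178). Next I'll cast rays for the rough pose.

```bash
cat > h.py <<'E'
from plant import ctrl
import cv2,numpy as np
from scipy.spatial.transform import Rotation as Ro
def cam(n,s=None):
    c=ctrl.camera_info(n)
    if n!="wrist": return c,c["R"].T,-c["R"].T@c["t"]
    s=s or ctrl.get_state()
    w,x,y,z=s["ee_rot"];T=Ro.from_quat([x,y,z,w]).as_matrix();M=c["tool_from_camera"]
    return c,T@M[:3,:3],T@M[:3,3]+s["ee_pos"]
def ray(n,u,v,z,s=None):
    c,A,o=cam(n,s); d=A@np.array([(u-c["cx"])/c["fx"],(v-c["cy"])/c["fy"],1]); return o+d*(z-o[2])/d[2]
def proj(n,X,s=None):
    c,A,o=cam(n,s); p=A.T@(np.array(X)-o); return np.array([c["fx"]*p[0]/p[2]+c["cx"],c["fy"]*p[1]/p[2]+c["cy"]])
E
python3 - <<'E'
from h import *
b=cv2.imread("pics/top0.png")
print("knob",ray("top",239,254,86),"base",proj("top",[0,0,0]))
g=b.max(2)
m=(g<40).astype(np.uint8); m[:110]=0
n,l,st,ce=cv2.connectedComponentsWithStats(m)
for i in range(1,n):
    if st[i,4]>20:
        pts=np.argwhere(l==i)[:,::-1].astype(np.float32)
        print(st[i],ce[i],cv2.minAreaRect(pts))
for k,(u,v) in dict(rack=(392,216),bottle=(259,138),beaker=(217,180)).items():print(k,ray("top",u,v,60))
cv2.imwrite("pics/top0c.png",cv2.resize(b[120:310,190:430],None,fx=3.2,fy=3.2,interpolation=cv2.INTER_CUBIC))
E
```

```text
knob [509.33370511  25.94620194  86.        ] base [258.77174279 514.24357176]
[ 277  196   62   51 1765] [307.37733711 220.75580737] ((307.57275390625, 221.3538360595703), (34.67795944213867, 54.478759765625), 67.06790161132812)
[273 245  12   6  25] [278.44 247.8 ] ((278.4000549316406, 247.80001831054688), (1.7888542413711548, 11.627553939819336), 63.43495178222656)
[234 250  11  10  76] [238.92105263 254.59210526] ((239.25001525878906, 254.75001525878906), (9.899495124816895, 7.77817440032959), 45.0)
[309 253  33  30 572] [324.91433566 267.7972028 ] ((324.78424072265625, 267.8253479003906), (20.690147399902344, 27.724796295166016), 65.55604553222656)
rack [ 582.48894831 -294.09783079   60.        ]
bottle [765.52012928 -16.11796467  60.        ]
beaker [672.63306155  76.43985391  60.        ]
```

View pics/top0c.png

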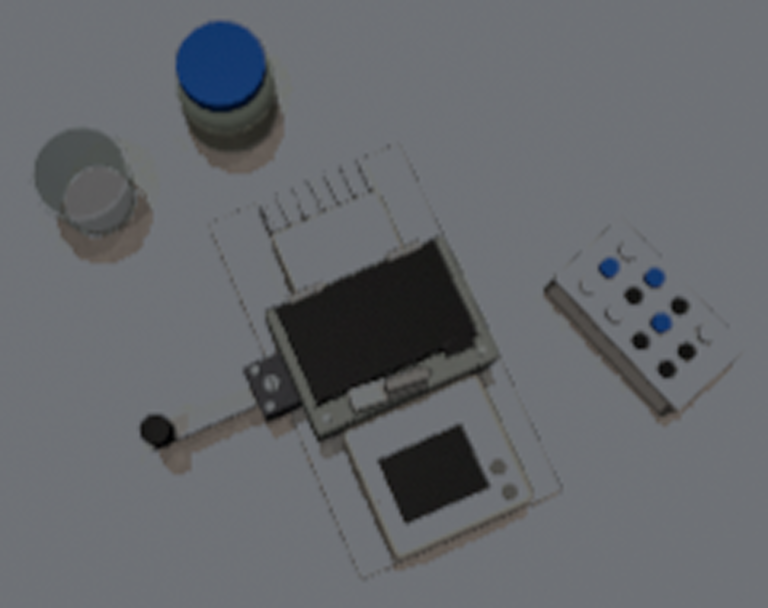

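```bash
python3 - <<'E'
from h import *
f=lambda u,v,z:ray("top",190+u/3.2,120+v/3.2,z)
C=[f(*p,78) for p in [(277,308),(437,240),(478,345),(320,403)]]
print(C)
kn=f(157,425,86)
pv=f(408,377,104.5); print("knob",kn,"pivot",pv)
# edge angles (photometer +y dir: from corner1->0, 2->3)
for a,b in((1,0),(2,3)):
    d=C[b]-C[a]; print(np.linalg.norm(d[:2]),np.degrees(np.arctan2(-d[0],d[1])))
d=kn-pv; L=np.linalg.norm(d[:2]); 
lc=(C[0]+C[1]+C[2]+C[3])/4; print("lidc",lc)
for th in np.radians([16,18,20,22,24,26]):
    ex=np.array([np.cos(th),np.sin(th)]) ; ey=np.array([-np.sin(th),np.cos(th)])
    print(np.degrees(th),"knob-pivot",d[:2]@ex,d[:2]@ey,"knob-lid",(kn-lc)[:2]@ex,(kn-lc)[:2]@ey)
E
```

```text
[array([585.97632419, -51.56781511,  78.        ]), array([ 627.96669795, -157.15160515,   78.        ]), array([ 558.0677786 , -180.19357829,   78.        ]), array([523.59874442, -77.66055434,  78.        ])]
knob [511.72632975  25.80857302  86.        ] pivot [ 535.6192063  -132.68602482  104.5       ]
113.62714555584938 21.687575416751145
108.17178614139446 18.581355063750987
lidc [ 573.90238629 -116.64338822   78.        ]
16.0 knob-pivot 20.7197248284334 158.94055523964616 knob-lid -20.502379628623054 154.07165767678367
18.0 knob-pivot 26.254048315375854 158.1206249794976 knob-lid -15.112866823869279 154.6933241160464
20.0 knob-pivot 31.756385288572137 157.10804909442663 knob-lid -9.704941318849308 155.1265205685536
22.0 knob-pivot 37.22003199799045 155.90406125217385 knob-lid -4.28519183776391 155.3707192511567
24.000000000000004 knob-pivot 42.638331831725644 154.51012832646492 knob-lid 1.139778489492597 155.42562264537685
26.0 knob-pivot 48.00468342605539 152.92794860985094 knob-lid 6.563360172229065 155.29116385988544
```

The layout is consistent: knob-to-pivot distance and lid size give a turn of about 21°, with the slide at about 6 mm. I'll move over the pivot first.

Emit:
send_rows(
  steps=[
    {"xyz": [0.95,-0.5,0],"rot": [0,0,0],"jaw": 1},
    {"xyz": [0.95,-0.5,0],"rot": [0,0,0],"jaw": 1},
    {"xyz": [0.95,-0.5,0],"rot": [0,0,0],"jaw": 1},
    {"xyz": [0.95,-0.5,0],"rot": [0,0,0],"jaw": 1},
    {"xyz": [0.95,-0.5,0],"rot": [0,0,0],"jaw": 1},
  ],
  newtons=60,
)

```text
t: 0.52
ee_pos: [286.9, -401.7, 200.4]
ee_rot: [-0.002, 0.987, 0.16, -0.005]
wrist_force: [0.6, -0.5, -0.6]
grip_width: 85.3
```

Emit:
send_rows(
  steps=[
    {"xyz": [0.95,-0.5,0],"rot": [0,0,0],"jaw": 1},
    {"xyz": [0.95,-0.5,0],"rot": [0,0,0],"jaw": 1},
    {"xyz": [0.95,-0.5,0],"rot": [0,0,0],"jaw": 1},
    {"xyz": [0.95,-0.5,0],"rot": [0,0,0],"jaw": 1},
    {"xyz": [0.95,-0.5,0],"rot": [0,0,0],"jaw": 1},
  ],
)

```text
t: 0.93
ee_pos: [400.9, -278.0, 197.3]
ee_rot: [-0.004, 0.987, 0.159, -0.006]
wrist_force: [1.1, -0.4, -0.3]
grip_width: 85.6
```

Emit:
send_rows(
  steps=[
    {"xyz": [0.95,-0.5,0],"rot": [0,0,0],"jaw": 1},
    {"xyz": [0.95,-0.5,0],"rot": [0,0,0],"jaw": 1},
    {"xyz": [0.95,-0.5,0],"rot": [0,0,0],"jaw": 1},
    {"xyz": [0.95,-0.5,0],"rot": [0,0,0],"jaw": 1},
    {"xyz": [0.95,-0.5,0],"rot": [0,0,0],"jaw": 1},
  ],
)

```text
t: 1.35
ee_pos: [515.1, -155.1, 194.0]
ee_rot: [-0.004, 0.987, 0.158, -0.009]
wrist_force: [0.7, -0.1, 0.1]
grip_width: 85.4
```

Emit:
send_rows(
  steps=[
    {"xyz": [0,0,0],"rot": [0,0,-1],"jaw": 1},
    {"xyz": [0,0,0],"rot": [0,0,-1],"jaw": 1},
    {"xyz": [0,0,0],"rot": [0,0,-1],"jaw": 1},
    {"xyz": [0,0,0],"rot": [0,0,-1],"jaw": 1},
    {"xyz": [0,0,0],"rot": [0,0,-1],"jaw": 1},
  ],
)

```text
t: 1.77
ee_pos: [520.0, -140.1, 190.6]
ee_rot: [-0.011, 0.89, 0.455, -0.006]
wrist_force: [0.6, -0.2, -0.1]
grip_width: 85.2
```

Emit:
send_rows(
  steps=[
    {"xyz": [0,0,0],"rot": [0,0,-1],"jaw": 1},
    {"xyz": [0,0,0],"rot": [0,0,-1],"jaw": 1},
    {"xyz": [0,0,0],"rot": [0,0,-1],"jaw": 1},
    {"xyz": [0,0,0],"rot": [0,0,-1],"jaw": 1},
    {"xyz": [0,0,0],"rot": [0,0,-1],"jaw": 0},
  ],
)

```text
t: 2.18
ee_pos: [517.7, -139.3, 187.3]
ee_rot: [-0.016, 0.708, 0.706, -0.004]
wrist_force: [0.2, 0.5, 0.9]
grip_width: 75.3
```

```bash
python3 - <<'E'
from h import *
s=ctrl.get_state(); b=ctrl.capture("wrist"); cv2.imwrite("pics/w1.png",b)
print(s["ee_pos"],s["ee_rot"],s["qpos"]); np.save("s1.npy",s,allow_pickle=True)
print(proj("wrist",[535,-133,104.5],s))
E
```

```text
[ 517.68988247 -139.2547847   187.29137531] [-0.01578672  0.70773862  0.70628826 -0.00370482] [ 0.62154721  0.3633392  -0.5155133   1.53212725  0.16793095  1.32336635
  0.08587426]
[313.84194245 195.44459229]
```

View pics/w1.png

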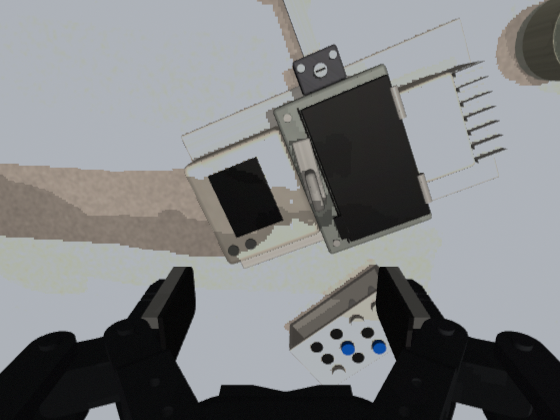

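The wrist view shows the turnbutton wing at about (315,187) with its blade end at (300,145). The lid's dark rectangle runs from (300,108) to (431,215). I'll enlarge and measure it.

```bash
python3 - <<'E'
from h import *
s=np.load("s1.npy",allow_pickle=True).item(); b=cv2.imread("pics/w1.png")
m=(b.max(2)<45).astype(np.uint8); m[262:]=0
n,l,st,ce=cv2.connectedComponentsWithStats(m)
for i in range(1,n):
    if st[i,4]>300:
        c=cv2.findContours((l==i).astype(np.uint8),0,1)[0][0]; h=cv2.approxPolyDP(cv2.convexHull(c),6,True)[:,0]
        print(st[i],h.tolist()); P=np.array([ray("wrist",u,v,78,s)[:2] for u,v in h]); print(P.round(1).tolist())
cv2.imwrite("pics/w1c.png",cv2.resize(b[90:270,250:450],None,fx=3.3,fy=3.3,interpolation=cv2.INTER_CUBIC))
E
```

```text
[  298    75   132   167 12796] [[386, 75], [429, 212], [348, 241], [298, 110]]
[[586.2, -50.6], [627.9, -153.2], [565.1, -178.6], [523.4, -74.8]]
[ 209  158   74   79 3397] [[255, 158], [282, 219], [236, 236], [209, 176]]
[[490.5, -110.5], [511.1, -160.0], [473.2, -175.0], [454.0, -124.8]]
```

View pics/w1c.png

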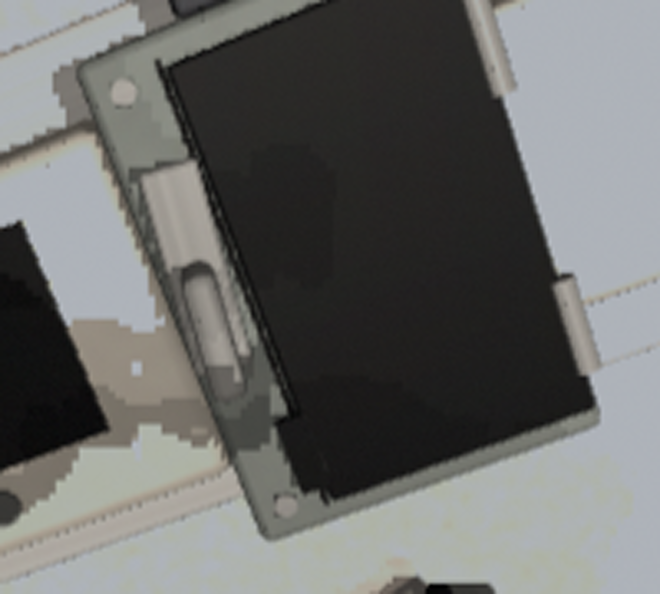

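```bash
python3 - <<'E'
from h import *
s=np.load("s1.npy",allow_pickle=True).item()
f=lambda u,v,z:ray("wrist",250+u/3.3,90+v/3.3,z,s)[:2]
print("wing",f(213,325,104.5))
for a,b,z in [((183,275),(218,385),104.5),((210,265),(245,365),104.5),((192,160),(245,345),84.5),((140,178),(166,270),84.5)]:
    d=f(*a,z)-f(*b,z); print(np.linalg.norm(d),np.degrees(np.arctan2(-d[0],d[1])))
print("blade end mid",f(166,169,84.5))
w,x,y,z=s["ee_rot"];T=Ro.from_quat([x,y,z,w]).as_matrix(); print(T.round(3))
E
```

```text
wing [ 535.39634507 -127.87706997]
25.688061829785898 18.074490457729322
23.440408989473934 20.03672379794908
44.66533641399884 16.95443658815651
21.839707797566614 16.052250908029944
blade end mid [525.21143167 -96.89791218]
[[ 0.002  1.    -0.028]
 [ 1.    -0.002  0.017]
 [ 0.017 -0.028 -0.999]]
```

Emit:
send_rows(
  steps=[
    {"xyz": [0.27,0.58,0.5],"rot": [-0.2,-0.12,0],"jaw": 0},
    {"xyz": [0,0,0.5],"rot": [-0.05,0,-0.9],"jaw": 0},
    {"xyz": [0,0,0.5],"rot": [-0.05,0,-0.9],"jaw": 0},
    {"xyz": [0,0,0.3],"rot": [-0.05,0,-0.9],"jaw": 0},
    {"xyz": [0,0,0],"rot": [0,0,0],"jaw": 0},
  ],
)

```text
t: 2.65
ee_pos: [534.9, -131.2, 129.7]
ee_rot: [0.004, 0.583, 0.813, 0.007]
wrist_force: [-0.2, 0.9, -0.4]
grip_width: 43.0
```

```bash
cat >> h.py <<'E'
def need(target,ang=None,s=None):
    "tool-frame units to world target; ang=desired world deg of tool y; z-down"
    s=s or ctrl.get_state(); w,x,y,z=s["ee_rot"];T=Ro.from_quat([x,y,z,w]).as_matrix()
    sh=T.T@(np.array(target)-s["ee_pos"])/30
    a=np.degrees(np.arctan2(T[1,1],T[0,1])); ang=a if ang is None else ang
    c,n=np.cos(np.radians(ang)),np.sin(np.radians(ang))
    G=np.array([[-n,c,0],[c,n,0],[0,0,-1]]); G=G if True else G
    rv=Ro.from_matrix(T.T@G).as_rotvec()/0.12
    print("t",s["t"],"pos",s["ee_pos"].round(1),"yang",a.round(1),"shift",sh.round(2),"rot",rv.round(2),"F",s["wrist_force"].round(1),"M",s["wrist_torque"].round(2),"grip",round(s["grip_width"],1),"q",s["qpos"].round(2))
E
python3 -c "
from h import *
need([535,-131.3,88],18)"
```

```text
t 2.65 pos [ 534.9 -131.2  129.7] yang 18.7 shift [-0.01 -0.02  1.39] rot [ 0.13 -0.    0.1 ] F [-0.2  0.9 -0.4] M [-0.02  0.06  0.01] grip 43.0 q [ 0.64  0.42 -0.57  1.62  0.23  1.16  0.34]
```

Emit:
send_rows(
  steps=[
    {"xyz": [0,0,0.5],"rot": [0.1,0,0.1],"jaw": 0},
    {"xyz": [0,0,0.5],"rot": [0,0,0],"jaw": -0.3},
    {"xyz": [0,0,0.3],"rot": [0,0,0],"jaw": -0.3},
    {"xyz": [0,0,0],"rot": [0,0,0],"jaw": -0.3},
  ],
  newtons=30,
)

```text
t: 2.98
ee_pos: [535.2, -131.8, 90.0]
ee_rot: [0.001, 0.595, 0.804, 0.001]
wrist_force: [-1.1, 0.3, 0.1]
grip_width: 29.9
```

```bash
python3 -c "
from h import *
need([535,-131.3,89],18)
b=ctrl.capture('wrist'); cv2.imwrite('pics/w2.png',b)"
```

```text
t 2.9833 pos [ 535.2 -131.8   90. ] yang 16.9 shift [ 0.02 -0.    0.03] rot [ 0.02 -0.   -0.15] F [-1.1  0.3  0.1] M [ 0.    0.05 -0.02] grip 29.9 q [ 0.62  0.46 -0.55  1.66  0.26  1.09  0.29]
```

View pics/w2.png

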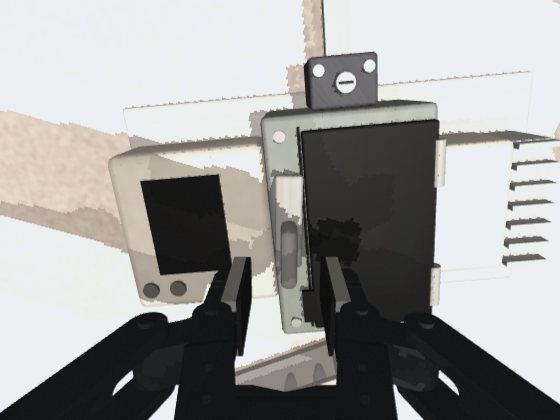

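```bash
python3 - <<'E'
from h import *
M=ctrl.camera_info("wrist");T=np.linalg.inv(M["tool_from_camera"])
def pt(x,y,z):
    p=T@[x,y,z,1]; return (round(M["fx"]*p[0]/p[2]+M["cx"]),round(M["fy"]*p[1]/p[2]+M["cy"]))
for p in [(0,0,0),(0,0,-15),(0,15,-4),(11,15,-4),(-11,15,-4),(-15,0,-14.5),(15,0,-14.5),(11,15,-26),(37,0,5.5)]:print(p,pt(*p))
E
```

```text
(0, 0, 0) (287, 251)
(0, 0, -15) (287, 264)
(0, 15, -4) (318, 254)
(11, 15, -4) (318, 233)
(-11, 15, -4) (317, 274)
(-15, 0, -14.5) (287, 292)
(15, 0, -14.5) (287, 234)
(11, 15, -26) (323, 253)
(37, 0, 5.5) (287, 176)
```

The wing and blade end (289,176) match the predicted position (287,176), and the wing is centred between the fingers. Closing on it now.

Emit:
send_rows(
  steps=[
    {"xyz": [0,0,0],"rot": [0,0,-0.1],"jaw": -0.6},
    {"xyz": [0,0,0],"rot": [0,0,0],"jaw": -1},
    {"xyz": [0,0,0],"rot": [0,0,0],"jaw": -1},
    {"xyz": [0,0,0],"rot": [0,0,0],"jaw": -1},
    {"xyz": [0,0,0],"rot": [0,0,0],"jaw": -1},
  ],
  newtons=40,
)

```text
t: 3.45
ee_pos: [538.4, -132.4, 94.7]
ee_rot: [0.004, 0.591, 0.806, 0.003]
wrist_force: [0.7, -0.3, 0.7]
grip_width: -0.2
```

```bash
python3 -c "
from h import *
need([535,-131.3,89],18)"
```

```text
t 3.45 pos [ 538.4 -132.4   94.7] yang 17.5 shift [ 0.07 -0.1   0.19] rot [ 0.08  0.03 -0.08] F [ 0.7 -0.3  0.7] M [ 0.04  0.04 -0.02] grip -0.2 q [ 0.62  0.46 -0.55  1.66  0.27  1.09  0.29]
```

```bash
python3 -c "
from h import *
b=ctrl.capture('wrist'); cv2.imwrite('pics/w3.png',b);print(ctrl.get_state()['qpos'].round(4).tolist())"
```

```text
[0.619, 0.4576, -0.5549, 1.6565, 0.2652, 1.0927, 0.2948]
```

View pics/w3.png

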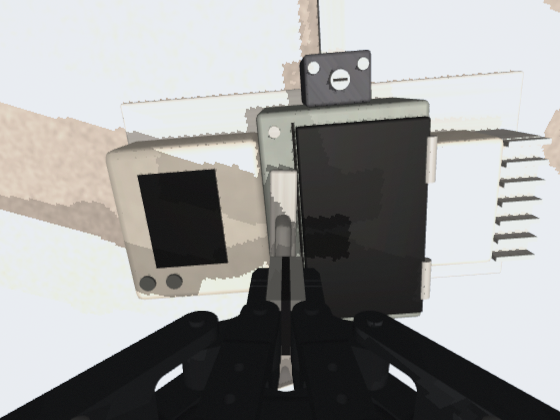

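Picture 7 shows the shut fingertips at about (287,255) with the wing at (283,215–252) uncovered ahead and below. So the fingers shut above the wing, not on it. I'll feel down gently for the wing's top to calibrate the tip height.

Emit:
send_rows(
  steps=[
    {"xyz": [0,0,0.1],"rot": [0,0,0],"jaw": -1},
    {"xyz": [0,0,0.1],"rot": [0,0,0],"jaw": -1},
  ],
)

```text
t: 3.67
ee_pos: [539.5, -132.6, 89.6]
ee_rot: [0.006, 0.592, 0.806, 0.003]
wrist_force: [0.3, 0.2, -0.6]
grip_width: 0.2
```

```bash
python3 -c "
from h import *
need([535,-131.3,89],18)"
```

```text
t 3.6667 pos [ 539.5 -132.6   89.6] yang 17.5 shift [ 0.09 -0.13  0.02] rot [ 0.1   0.05 -0.08] F [ 0.3  0.2 -0.6] M [0.04 0.08 0.  ] grip 0.2 q [ 0.62  0.46 -0.55  1.66  0.27  1.08  0.29]
```

Emit:
send_rows(
  steps=[
    {"xyz": [0.09,-0.13,0.05],"rot": [0.1,0,0],"jaw": -1},
    {"xyz": [0,0,0.1],"rot": [0,0,0],"jaw": -1},
    {"xyz": [0,0,0.05],"rot": [0,0,0],"jaw": -1},
  ],
)

```text
t: 3.92
ee_pos: [534.0, -131.1, 82.3]
ee_rot: [0.001, 0.592, 0.806, -0.003]
wrist_force: [0.1, 1.1, -0.5]
grip_width: 0.1
```

```bash
python3 -c "
from h import *
need([535,-131.3,85],18)
b=ctrl.capture('wrist'); cv2.imwrite('pics/w4.png',cv2.resize(b[130:420,180:400],None,fx=2,fy=2))"
```

```text
t 3.9167 pos [ 534.  -131.1   82.3] yang 17.4 shift [-0.02  0.03 -0.09] rot [-0.02  0.04 -0.08] F [ 0.1  1.1 -0.5] M [-0.04  0.04 -0.01] grip 0.1 q [ 0.61  0.47 -0.55  1.67  0.28  1.08  0.28]
```

View pics/w4.png

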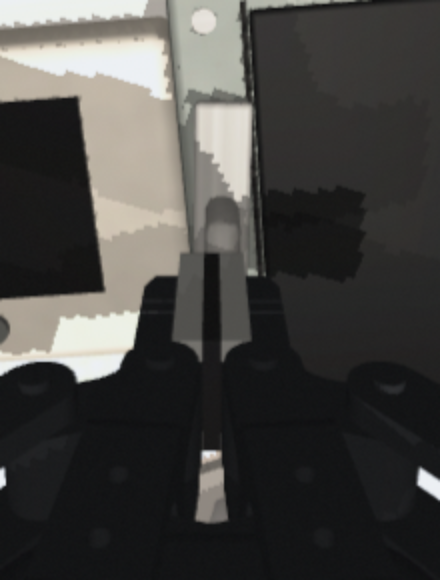

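The tips are still above the wing at TCP z 82 with no contact, so they really end well behind the nominal TCP (about 25 mm, matching the image row of 256). I'll continue the gentle probe.

Emit:
send_rows(
  steps=[
    {"xyz": [0,0,0.05],"rot": [0,0,0],"jaw": -1},
    {"xyz": [0,0,0.05],"rot": [0,0,0],"jaw": -1},
  ],
)

```text
t: 4.13
ee_pos: [533.8, -130.7, 78.9]
ee_rot: [0.001, 0.592, 0.806, -0.003]
wrist_force: [-1.5, 0.6, 11.7]
grip_width: -0.2
```

Emit:
send_rows(
  steps=[
    {"xyz": [0,0,0.05],"rot": [0,0,0],"jaw": -1},
  ],
)

```text
t: 4.22
ee_pos: [534.0, -130.7, 78.8]
ee_rot: [0.001, 0.592, 0.806, -0.003]
wrist_force: [-6.0, 0.8, 17.3]
grip_width: 0.1
```

Emit:
send_rows(
  steps=[
    {"xyz": [0,0,0.05],"rot": [0,0,0],"jaw": -1},
  ],
)

```text
t: 4.3
ee_pos: [534.0, -130.7, 78.9]
ee_rot: [0.001, 0.592, 0.806, -0.003]
wrist_force: [-3.9, 0.8, 10.4]
grip_width: -0.1
```

Contact is at TCP z 78.9, so the shut tips sit 25.6 mm behind the reported TCP. I'll lift, open, and re-grasp with the TCP near z 63.

Emit:
send_rows(
  steps=[
    {"xyz": [0,0,-0.3],"rot": [0,0,0],"jaw": -0.3},
    {"xyz": [0,0,-0.2],"rot": [0,0,0],"jaw": -0.3},
    {"xyz": [0,0,0],"rot": [0,0,0],"jaw": -0.3},
    {"xyz": [0,0,0],"rot": [0,0,0],"jaw": -0.3},
  ],
)

```text
t: 4.63
ee_pos: [534.9, -130.8, 96.0]
ee_rot: [0.002, 0.592, 0.806, -0.003]
wrist_force: [0.0, 0.4, 0.3]
grip_width: 29.8
```

```bash
python3 -c "
from h import *
need([535,-131.3,64],18)"
```

```text
t 4.6333 pos [ 534.9 -130.8   96. ] yang 17.5 shift [-0.01  0.    1.07] rot [-0.01  0.06 -0.08] F [0.  0.4 0.3] M [ 0.03  0.01 -0.03] grip 29.8 q [ 0.61  0.45 -0.55  1.66  0.27  1.1   0.29]
```

Emit:
send_rows(
  steps=[
    {"xyz": [0,0,0.5],"rot": [0,0.05,-0.08],"jaw": -0.3},
    {"xyz": [0,0,0.4],"rot": [0,0,0],"jaw": -0.3},
    {"xyz": [0,0,0.05],"rot": [0,0,0],"jaw": -0.3},
  ],
)

```text
t: 4.88
ee_pos: [536.7, -131.2, 67.9]
ee_rot: [0.002, 0.588, 0.809, 0.0]
wrist_force: [-0.3, 0.1, 0.5]
grip_width: 30.1
```

Emit:
send_rows(
  steps=[
    {"xyz": [0,0,0],"rot": [0,0,0],"jaw": -0.6},
    {"xyz": [0,0,0],"rot": [0,0,0],"jaw": -1},
    {"xyz": [0,0,0],"rot": [0,0,0],"jaw": -1},
    {"xyz": [0,0,0],"rot": [0,0,0],"jaw": -1},
  ],
)

```text
t: 5.22
ee_pos: [536.5, -130.9, 67.2]
ee_rot: [0.001, 0.588, 0.809, 0.0]
wrist_force: [0.7, -0.1, -3.5]
grip_width: 6.7
```

```bash
python3 -c "
from h import *
need([535,-131.3,64],18)"
```

```text
t 5.2167 pos [ 536.5 -130.9   67.2] yang 18.0 shift [ 0.   -0.05  0.11] rot [0.01 0.01 0.  ] F [ 0.7 -0.1 -3.5] M [-0.03 -0.1  -0.03] grip 6.7 q [ 0.61  0.49 -0.55  1.69  0.29  1.04  0.28]
```

It grips at 6.7 mm on the 8 mm wing. Now turning clockwise.

Emit:
send_rows(
  steps=[
    {"xyz": [0,0,0],"rot": [0,0,0.4],"jaw": -1},
    {"xyz": [0,0,0],"rot": [0,0,0.8],"jaw": -1},
    {"xyz": [0,0,0],"rot": [0,0,0.8],"jaw": -1},
    {"xyz": [0,0,0],"rot": [0,0,0.8],"jaw": -1},
  ],
  newtons=60,
)

```text
t: 5.55
ee_pos: [536.5, -130.9, 67.3]
ee_rot: [0.001, 0.719, 0.695, 0.001]
wrist_force: [1.0, 0.9, -3.7]
grip_width: 6.4
```

```bash
python3 -c "
from h import *
need([535.5,-131.3,67],-68)"
```

```text
t 5.55 pos [ 536.5 -130.9   67.3] yang -1.9 shift [-0.02 -0.03  0.01] rot [ 0.02 -0.01  9.61] F [ 1.   0.9 -3.7] M [-0.07 -0.11  0.09] grip 6.4 q [ 0.55  0.47 -0.47  1.69  0.24  1.03 -0.03]
```

Emit:
send_rows(
  steps=[
    {"xyz": [0,0,0],"rot": [0,0,0.9],"jaw": -1},
    {"xyz": [0,0,0],"rot": [0,0,0.9],"jaw": -1},
    {"xyz": [0,0,0],"rot": [0,0,0.9],"jaw": -1},
    {"xyz": [0,0,0],"rot": [0,0,0.9],"jaw": -1},
    {"xyz": [0,0,0],"rot": [0,0,0.9],"jaw": -1},
  ],
)

```text
t: 5.97
ee_pos: [536.7, -130.9, 67.3]
ee_rot: [0.001, 0.884, 0.467, 0.001]
wrist_force: [1.1, 0.1, -2.0]
grip_width: 5.9
```

Emit:
send_rows(
  steps=[
    {"xyz": [0,0,0],"rot": [0,0,0.9],"jaw": -1},
    {"xyz": [0,0,0],"rot": [0,0,0.9],"jaw": -1},
    {"xyz": [0,0,0],"rot": [0,0,0.9],"jaw": -1},
    {"xyz": [0,0,0],"rot": [0,0,0.8],"jaw": -1},
  ],
)

```text
t: 6.3
ee_pos: [536.7, -131.0, 67.3]
ee_rot: [0.001, 0.965, 0.263, 0.001]
wrist_force: [0.7, -1.3, -2.9]
grip_width: 6.4
```

```bash
python3 -c "
from h import *
need([535.5,-131.3,67],-68)"
```

```text
t 6.3 pos [ 536.7 -131.    67.3] yang -59.5 shift [-0.04 -0.01  0.01] rot [ 0.03 -0.02  1.24] F [ 0.7 -1.3 -2.9] M [-0.05 -0.04  0.02] grip 6.4 q [ 0.39  0.44 -0.25  1.7   0.13  1.02 -0.94]
```

Emit:
send_rows(
  steps=[
    {"xyz": [0,0,0],"rot": [0,0,0.7],"jaw": -1},
    {"xyz": [0,0,0],"rot": [0,0,0.6],"jaw": -1},
    {"xyz": [0,0,0],"rot": [0,0,0.2],"jaw": -1},
    {"xyz": [0,0,0],"rot": [0,0,0],"jaw": -1},
  ],
)

```text
t: 6.63
ee_pos: [536.8, -131.0, 67.3]
ee_rot: [0.002, 0.985, 0.172, 0.001]
wrist_force: [1.0, -0.4, -2.4]
grip_width: 6.2
```

```bash
python3 -c "
from h import *
need([535.5,-131.3,67],-68)
b=ctrl.capture('top'); cv2.imwrite('pics/t2.png',cv2.resize(b[120:310,190:430],None,fx=3.2,fy=3.2,interpolation=cv2.INTER_CUBIC))"
```

```text
t 6.6333 pos [ 536.8 -131.    67.3] yang -70.2 shift [-0.04 -0.01  0.01] rot [ 0.04 -0.02 -0.31] F [ 1.  -0.4 -2.4] M [-0.1   0.02  0.56] grip 6.2 q [ 0.36  0.44 -0.21  1.7   0.11  1.01 -1.11]
```

The moment about z jumped to 0.56 N m after 88° of turn, so it's at the stop. Releasing and lifting.

Emit:
send_rows(
  steps=[
    {"xyz": [0,0,0],"rot": [0,0,0],"jaw": -0.1},
    {"xyz": [0,0,0],"rot": [0,0,0],"jaw": -0.1},
    {"xyz": [0,0,0],"rot": [0,0,0],"jaw": -0.1},
    {"xyz": [0,0,-0.6],"rot": [0,0,0],"jaw": -0.1},
    {"xyz": [0,0,-1],"rot": [0,0,0],"jaw": -0.1},
  ],
)

```text
t: 7.1
ee_pos: [531.9, -129.3, 111.6]
ee_rot: [-0.001, 0.985, 0.172, -0.004]
wrist_force: [-0.1, 1.2, -0.9]
grip_width: 38.2
```

Emit:
send_rows(
  steps=[
    {"xyz": [0,0,-1],"rot": [0,0,0],"jaw": -0.1},
    {"xyz": [0,0,-0.5],"rot": [0,0,0],"jaw": -0.1},
    {"xyz": [0,-1,0],"rot": [0,0,0],"jaw": -0.1},
    {"xyz": [0,-1,0],"rot": [0,0,0],"jaw": -0.1},
    {"xyz": [0,-1,0],"rot": [0,0,0],"jaw": -0.1},
  ],
)

```text
t: 7.52
ee_pos: [509.0, -52.5, 167.8]
ee_rot: [0.004, 0.987, 0.163, 0.005]
wrist_force: [-0.9, 0.8, 0.3]
grip_width: 38.4
```

```bash
python3 -c "
from h import *
need([511.7,25.8,100],-68)
s=ctrl.get_state();np.save('s5.npy',s,allow_pickle=True)
b=ctrl.capture('wrist'); cv2.imwrite('pics/w5.png',b)"
```

```text
t 7.5167 pos [509.  -52.5 167.8] yang -71.3 shift [ 0.9  -2.46  2.25] rot [ 0.07 -0.07 -0.48] F [-0.9  0.8  0.3] M [ 0.02 -0.03 -0.02] grip 38.4 q [ 0.28  0.26 -0.26  1.68  0.08  1.2  -1.24]
```

View pics/w5.png

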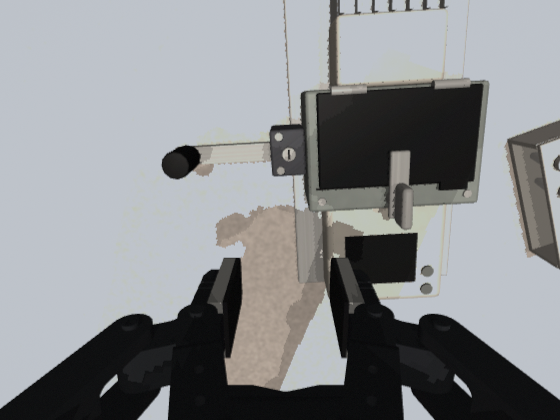

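Picture 9 shows the turnbutton blade square across the lid at (399,150–225), with the knob's top at about (178,163) and the guide face at column 271. Measuring these.

```bash
python3 - <<'E'
from h import *
s=np.load("s5.npy",allow_pickle=True).item(); b=cv2.imread("pics/w5.png")
m=(b.max(2)<45).astype(np.uint8); m[240:]=0
n,l,st,ce=cv2.connectedComponentsWithStats(m)
for i in range(1,n):
    if st[i,4]>200:
        c=cv2.findContours((l==i).astype(np.uint8),0,1)[0][0]; h=cv2.approxPolyDP(cv2.convexHull(c),6,True)[:,0]
        print(st[i],h.tolist()); P=np.array([ray("wrist",u,v,78,s)[:2] for u,v in h]); print(P.round(1).tolist())
# knob top: circle, leftmost part of the blob
k=[i for i in range(1,n) if st[i,0]<200 and st[i,4]>200]
print("knob top",ray("wrist",177,164,86,s),ray("wrist",177+16,164,86,s))
print("guide face top",ray("wrist",271,150,58,s),"blade end",ray("wrist",399,152,84.5,s),"blade tail",ray("wrist",399,219,84.5,s))
cv2.imwrite("pics/w5c.png",cv2.resize(b[110:220,140:340],None,fx=4,fy=4,interpolation=cv2.INTER_CUBIC))
E
```

```text
[  316    84   167   106 14262] [[482, 85], [473, 178], [465, 188], [317, 189], [317, 94]]
[[628.2, -153.7], [568.4, -177.9], [559.7, -175.8], [524.4, -72.9], [586.9, -49.9]]
[271  94  37 106 355] [[301, 94], [307, 199], [271, 130]]
[[583.4, -39.6], [514.8, -68.5], [554.0, -27.8]]
[162 146  38  33 884] [[197, 150], [198, 163], [185, 175], [164, 171], [167, 154]]
[[524.0, 17.5], [515.2, 14.5], [503.8, 21.2], [501.8, 36.2], [514.5, 36.9]]
[345 233  72   7 337] [[416, 233], [345, 239]]
[[515.9, -156.4], [494.1, -106.8]]
knob top [511.92990869  26.80371783  86.        ] [515.461742    16.31538699  86.        ]
guide face top [537.73699748 -32.43984607  58.        ] blade end [ 568.79796817 -116.56351696   84.5       ] blade tail [ 523.59501975 -136.6659338    84.5       ]
```

Emit:
send_rows(
  steps=[
    {"xyz": [0.3,-0.83,0],"rot": [0.05,-0.05,0],"jaw": 0},
    {"xyz": [0.3,-0.83,0.5],"rot": [0,0,0],"jaw": 0},
    {"xyz": [0.3,-0.83,0.5],"rot": [0,0,0],"jaw": 0},
    {"xyz": [0,0,0.4],"rot": [0,0,-0.4],"jaw": 0},
    {"xyz": [0,0,0],"rot": [0,0,0],"jaw": 0},
  ],
)

```text
t: 7.98
ee_pos: [509.1, 44.4, 129.7]
ee_rot: [-0.003, 0.981, 0.194, 0.006]
wrist_force: [-1.2, -1.0, -0.4]
grip_width: 43.0
```

```bash
python3 -c "
from h import *
need([512,26.5,30],-68)"
```

```text
t 7.9833 pos [509.1  44.4 129.7] yang -67.6 shift [-0.18  0.6   3.32] rot [-0.03 -0.1   0.06] F [-1.2 -1.  -0.4] M [-0.1   0.04 -0.  ] grip 43.0 q [ 0.14  0.3  -0.32  1.74  0.1   1.11 -1.39]
```

Emit:
send_rows(
  steps=[
    {"xyz": [-0.18,0.55,0],"rot": [0,-0.1,0],"jaw": 0},
    {"xyz": [0,0,0.3],"rot": [0,0,0],"jaw": 0},
    {"xyz": [0,0,0.3],"rot": [0,0,0],"jaw": 0},
    {"xyz": [0,0,0],"rot": [0,0,0],"jaw": 0},
  ],
)

```text
t: 8.32
ee_pos: [511.4, 28.1, 112.2]
ee_rot: [-0.003, 0.981, 0.193, 0.001]
wrist_force: [-0.6, -0.7, 0.7]
grip_width: 42.7
```

```bash
python3 -c "
from h import *
need([512,26.5,30],-68)"
```

```text
t 8.3167 pos [511.4  28.1 112.2] yang -67.8 shift [-0.01  0.07  2.74] rot [-0.04 -0.03  0.03] F [-0.6 -0.7  0.7] M [-0.03  0.01 -0.04] grip 42.7 q [ 0.16  0.33 -0.31  1.75  0.1   1.08 -1.36]
```

Emit:
send_rows(
  steps=[
    {"xyz": [0,0.05,0.6],"rot": [0,0,0],"jaw": 0},
    {"xyz": [0,0,0.6],"rot": [0,0,0],"jaw": 0},
    {"xyz": [0,0,0.6],"rot": [0,0,0],"jaw": 0},
    {"xyz": [0,0,0.4],"rot": [0,0,0],"jaw": 0},
    {"xyz": [0,0,0.1],"rot": [0,0,0],"jaw": 0},
  ],
)

```text
t: 8.73
ee_pos: [514.6, 27.4, 42.7]
ee_rot: [-0.003, 0.982, 0.19, 0.005]
wrist_force: [-0.4, -0.8, 0.4]
grip_width: 42.7
```

```bash
python3 -c "
from h import *
need([512,26.5,30],-68)"
```

```text
t 8.7333 pos [514.6  27.4  42.7] yang -68.1 shift [-0.1  -0.    0.42] rot [-0.03 -0.09 -0.02] F [-0.4 -0.8  0.4] M [-0.02  0.08 -0.02] grip 42.7 q [ 0.15  0.41 -0.29  1.83  0.14  0.92 -1.39]
```

Emit:
send_rows(
  steps=[
    {"xyz": [-0.1,0,0.35],"rot": [0,-0.08,0],"jaw": 0},
    {"xyz": [0,0,0],"rot": [0,0,0],"jaw": -0.3},
    {"xyz": [0,0,0],"rot": [0,0,0],"jaw": -0.6},
    {"xyz": [0,0,0],"rot": [0,0,0],"jaw": -1},
    {"xyz": [0,0,0],"rot": [0,0,0],"jaw": -1},
  ],
  newtons=40,
)

```text
t: 9.15
ee_pos: [511.4, 27.2, 31.7]
ee_rot: [-0.003, 0.982, 0.189, -0.001]
wrist_force: [0.9, 0.4, -5.9]
grip_width: 18.8
```

```bash
python3 -c "
from h import *
need([512,26.5,30],-68)"
```

```text
t 9.15 pos [511.4  27.2  31.7] yang -68.2 shift [0.01 0.03 0.06] rot [-0.04  0.   -0.03] F [ 0.9  0.4 -5.9] M [ 0.   -0.14 -0.01] grip 18.8 q [ 0.14  0.42 -0.29  1.83  0.14  0.91 -1.4 ]
```

Gripped at 18.8 mm. Drawing the slide about 30 mm first.

Emit:
send_rows(
  steps=[
    {"xyz": [0,-0.2,0],"rot": [0,0,0],"jaw": -1},
    {"xyz": [0,-0.25,0],"rot": [0,0,0],"jaw": -1},
    {"xyz": [0,-0.25,0],"rot": [0,0,0],"jaw": -1},
    {"xyz": [0,-0.15,0],"rot": [0,0,0],"jaw": -1},
    {"xyz": [0,0,0],"rot": [0,0,0],"jaw": -1},
  ],
)

```text
t: 9.57
ee_pos: [503.9, 46.1, 31.7]
ee_rot: [0.001, 0.982, 0.187, 0.001]
wrist_force: [0.6, -0.1, -3.7]
grip_width: 18.6
```

```bash
cat >> h.py <<'E'
def slide():
    s=ctrl.get_state(); a=np.radians(21.8); ey=np.array([-np.sin(a),np.cos(a)]); d=s["ee_pos"][:2]-[511.4,27.2]
    print("t",s["t"],"drawn",(d@ey).round(2),"side",(d@[ey[1],-ey[0]]).round(2),"pull",(s["wrist_force"][:2]@ey).round(2)); need([*s["ee_pos"]],-68.2,s)
E
python3 -c "
from h import *
slide()"
```

```text
t 9.5667 drawn 20.34 side 0.03 pull -0.26
t 9.5667 pos [503.9  46.1  31.7] yang -68.5 shift [0. 0. 0.] rot [ 0.03 -0.02 -0.04] F [ 0.6 -0.1 -3.7] M [ 0.1  -0.05  0.09] grip 18.6 q [ 0.1   0.41 -0.29  1.86  0.15  0.89 -1.46]
```

Emit:
send_rows(
  steps=[
    {"xyz": [0,-0.2,0],"rot": [0,0,0],"jaw": -1},
    {"xyz": [0,-0.2,0],"rot": [0,0,0],"jaw": -1},
    {"xyz": [0,-0.15,0],"rot": [0,0,0],"jaw": -1},
    {"xyz": [0,0,0],"rot": [0,0,0],"jaw": -1},
  ],
)

```text
t: 9.9
ee_pos: [497.5, 62.0, 31.7]
ee_rot: [0.002, 0.982, 0.186, 0.002]
wrist_force: [0.8, 0.3, -4.8]
grip_width: 18.7
```

```bash
python3 -c "
from h import *
slide()
s=ctrl.get_state();np.save('s6.npy',s,allow_pickle=True)
b=ctrl.capture('wrist'); cv2.imwrite('pics/w6.png',b)
print(proj('wrist',[537.7,-32.4,58],s),proj('wrist',[537.7,-32.4,44],s))
cv2.imwrite('pics/w6c.png',cv2.resize(b[90:290,230:430],None,fx=3,fy=3,interpolation=cv2.INTER_CUBIC))"
```

```text
t 9.9 drawn 37.46 side -0.03 pull -0.05
t 9.9 pos [497.5  62.   31.7] yang -68.5 shift [0. 0. 0.] rot [ 0.04 -0.02 -0.05] F [ 0.8  0.3 -4.8] M [ 0.42 -0.01  0.1 ] grip 18.7 q [ 0.08  0.4  -0.3   1.87  0.15  0.89 -1.49]
[522.51066081 268.19613241] [503.78055429 254.27920138]
```

View pics/w6c.png

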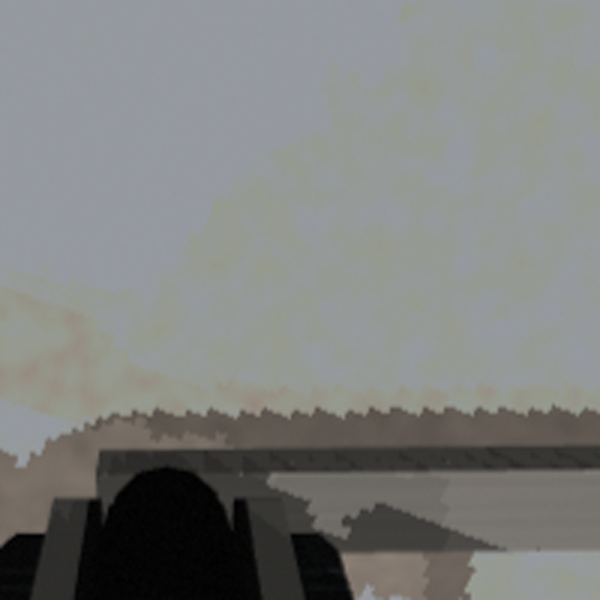

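The knob sits squarely between the pads. Now small single steps, watching the force along the slide.

Emit:
send_rows(
  steps=[
    {"xyz": [0,-0.04,0],"rot": [0,0,0],"jaw": -1},
  ],
)

```text
t: 10.03
ee_pos: [496.7, 63.7, 31.7]
ee_rot: [0.002, 0.982, 0.187, 0.001]
wrist_force: [0.8, -1.4, -3.4]
grip_width: 18.6
```

Emit:
send_rows(
  steps=[
    {"xyz": [0,-0.04,0],"rot": [0,0,0],"jaw": -1},
  ],
)

```text
t: 10.12
ee_pos: [496.0, 65.6, 31.7]
ee_rot: [0.001, 0.982, 0.187, 0.001]
wrist_force: [1.9, -1.4, -4.3]
grip_width: 18.8
```

Emit:
send_rows(
  steps=[
    {"xyz": [0,-0.04,0],"rot": [0,0,0],"jaw": -1},
  ],
)

```text
t: 10.2
ee_pos: [495.5, 66.9, 31.7]
ee_rot: [0.001, 0.982, 0.187, 0.001]
wrist_force: [1.5, -2.4, -4.0]
grip_width: 18.6
```

```bash
python3 -c "
from h import *
slide()
s=ctrl.get_state();np.save('s7.npy',s,allow_pickle=True)
b=ctrl.capture('wrist'); cv2.imwrite('pics/w7.png',b)
cv2.imwrite('pics/w7c.png',cv2.resize(b[200:320,400:560],None,fx=4.5,fy=4.5,interpolation=cv2.INTER_CUBIC))"
```

```text
t 10.2 drawn 42.74 side -0.07 pull -2.76
t 10.2 pos [495.5  66.9  31.7] yang -68.5 shift [0. 0. 0.] rot [ 0.03 -0.02 -0.04] F [ 1.5 -2.4 -4. ] M [-0.34 -0.24  0.09] grip 18.6 q [ 0.07  0.4  -0.3   1.87  0.15  0.89 -1.5 ]
```

View pics/w7c.png

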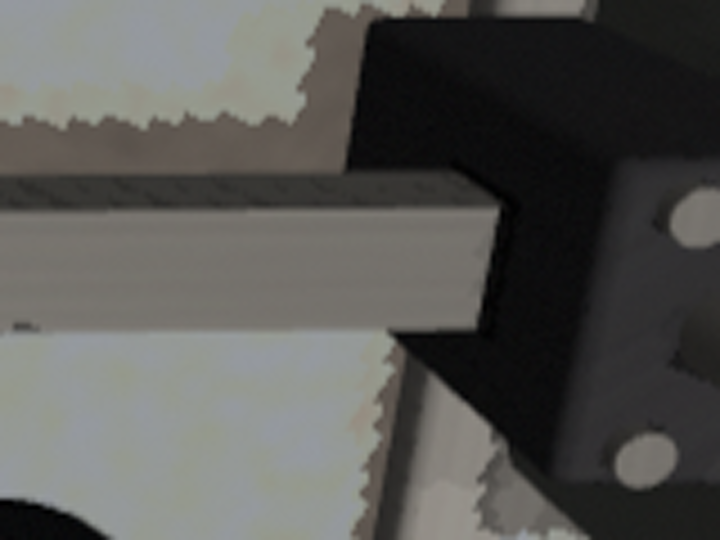

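The bar enters the guide at crop (490,265) with no line showing yet, so the slide is short of the notch. Continuing in 1 mm steps.

Emit:
send_rows(
  steps=[
    {"xyz": [0,-0.03,0],"rot": [0,0,0],"jaw": -1},
  ],
)

```text
t: 10.33
ee_pos: [495.2, 67.6, 31.6]
ee_rot: [0.001, 0.982, 0.187, 0.001]
wrist_force: [1.6, -2.8, -5.1]
grip_width: 19.0
```

Emit:
send_rows(
  steps=[
    {"xyz": [0,-0.03,0],"rot": [0,0,0],"jaw": -1},
  ],
)

```text
t: 10.42
ee_pos: [495.1, 67.8, 31.6]
ee_rot: [0.002, 0.982, 0.187, 0.001]
wrist_force: [2.7, -2.6, -4.4]
grip_width: 18.8
```

```bash
cat >> h.py <<'E'
def prof(name):
    b=ctrl.capture("wrist"); cv2.imwrite(f"pics/{name}.png",b); return b[250:270,485:520].max(2).mean(0).round().astype(int)
E
python3 -c "
from h import *
slide()
print(prof('w8')); b=cv2.imread('pics/w7.png'); print(b[250:270,485:520].max(2).mean(0).round().astype(int))"
```

```text
t 10.4167 drawn 43.74 side -0.06 pull -3.39
t 10.4167 pos [495.1  67.8  31.6] yang -68.5 shift [0. 0. 0.] rot [ 0.03 -0.02 -0.04] F [ 2.7 -2.6 -4.4] M [-0.24 -0.22  0.08] grip 18.8 q [ 0.07  0.4  -0.3   1.87  0.15  0.89 -1.51]
[116 116 116 116 116 116 116 116 116 116 116 116 116 116 116 116 116 116
 116 115 116 108  81  55  29  12  11   9   8   9  11  13  13  13  14]
[116 116 116 116 116 116 116 116 116 116 116 116 116 116 116 116 116 116
 116 116 114 108  82  56  32  11   9  10  11  12  13  14  13  14  14]
```

Emit:
send_rows(
  steps=[
    {"xyz": [0,-0.045,0],"rot": [0,0,0],"jaw": -1},
  ],
)

```text
t: 10.55
ee_pos: [495.1, 67.9, 31.7]
ee_rot: [0.002, 0.983, 0.186, 0.002]
wrist_force: [3.2, -4.0, -4.3]
grip_width: 18.6
```

Emit:
send_rows(
  steps=[
    {"xyz": [0,-0.045,0],"rot": [0,0,0],"jaw": -1},
  ],
)

```text
t: 10.63
ee_pos: [495.1, 67.9, 31.6]
ee_rot: [0.003, 0.983, 0.186, 0.002]
wrist_force: [2.3, -5.0, -5.3]
grip_width: 18.9
```

```bash
python3 -c "
from h import *
slide()
print(prof('w9'))"
```

```text
t 10.6333 drawn 43.83 side -0.03 pull -5.55
t 10.6333 pos [495.1  67.9  31.6] yang -68.6 shift [0. 0. 0.] rot [ 0.06 -0.02 -0.06] F [ 2.3 -5.  -5.3] M [-0.46 -0.34  0.13] grip 18.9 q [ 0.06  0.4  -0.3   1.87  0.16  0.89 -1.51]
[116 116 116 116 116 116 116 116 116 116 116 116 116 116 116 116 116 116
 116 116 114  96  69  41  17  17  17  19  15  12  11  12  13  13  14]
```

It now stalls at 43.8 mm drawn under 5.5 N of pull, more than twice the friction. Knob-to-pivot distance along the slide axis gives 200.2 mm, so the slide is at about 50.2 mm. Next I'll check the line pixels.

```bash
python3 -c "
from h import *
for n in('w7','w9'):
    b=cv2.imread(f'pics/{n}.png').max(2); print(n)
    for r in range(248,274,3): print(r,b[r,498:526].tolist())
b=cv2.imread('pics/w9.png')
cv2.imwrite('pics/w9c.png',cv2.resize(cv2.convertScaleAbs(b[235:285,470:545],alpha=1.6,beta=20),None,fx=10,fy=10,interpolation=cv2.INTER_NEAREST))
print(proj('wrist',[536.4,-33.0,44]),)
"
```

```text
w7
248 [117, 117, 118, 116, 117, 117, 116, 117, 116, 117, 117, 113, 75, 11, 8, 4, 9, 10, 12, 13, 14, 13, 12, 12, 14, 13, 15, 14]
251 [115, 116, 115, 116, 115, 116, 116, 115, 116, 115, 111, 99, 23, 12, 12, 5, 12, 14, 14, 12, 13, 14, 13, 13, 14, 13, 11, 14]
254 [117, 118, 117, 117, 117, 117, 118, 117, 113, 108, 103, 69, 14, 12, 4, 8, 12, 14, 14, 14, 13, 15, 12, 14, 14, 14, 14, 14]
257 [117, 116, 117, 116, 116, 116, 117, 116, 111, 109, 94, 10, 13, 11, 5, 11, 13, 11, 15, 12, 15, 12, 14, 13, 15, 13, 14, 14]
260 [115, 116, 117, 116, 116, 116, 116, 116, 115, 100, 45, 14, 12, 6, 13, 13, 11, 13, 14, 13, 13, 14, 17, 14, 14, 13, 14, 14]
263 [116, 117, 116, 116, 115, 115, 114, 107, 102, 74, 12, 12, 4, 5, 11, 12, 13, 13, 12, 12, 13, 14, 13, 13, 14, 13, 13, 12]
266 [116, 116, 116, 117, 117, 116, 116, 116, 108, 25, 6, 6, 7, 12, 13, 14, 12, 13, 13, 13, 13, 12, 12, 13, 14, 14, 12, 13]
269 [115, 116, 116, 116, 116, 116, 116, 108, 68, 12, 12, 8, 7, 12, 13, 12, 14, 13, 13, 11, 15, 13, 12, 13, 14, 14, 12, 12]
272 [102, 101, 102, 102, 102, 100, 94, 88, 25, 13, 10, 3, 8, 12, 13, 14, 12, 13, 13, 12, 13, 13,
[... 469 characters left out ...]
14, 17, 36, 19, 8, 13, 12, 12, 13, 13, 14, 13, 13, 13, 13, 13]
260 [116, 116, 116, 116, 116, 116, 116, 116, 111, 72, 13, 13, 12, 23, 52, 5, 9, 13, 11, 14, 15, 13, 12, 13, 12, 14, 14, 12]
263 [117, 117, 117, 117, 116, 116, 116, 116, 105, 25, 15, 13, 15, 21, 4, 7, 12, 13, 13, 14, 12, 12, 11, 14, 14, 14, 15, 12]
266 [115, 115, 115, 115, 116, 115, 112, 110, 68, 15, 12, 12, 7, 16, 7, 12, 13, 12, 13, 11, 12, 15, 13, 11, 13, 14, 14, 13]
269 [116, 116, 117, 117, 117, 118, 115, 99, 10, 13, 14, 24, 55, 4, 11, 12, 12, 13, 10, 11, 12, 14, 11, 13, 13, 14, 15, 12]
272 [74, 74, 74, 74, 74, 74, 70, 27, 13, 11, 11, 11, 10, 5, 10, 14, 12, 15, 13, 14, 14, 12, 12, 12, 11, 13, 14, 12]
[516.82657733 256.42581477]
```

View pics/w9c.png

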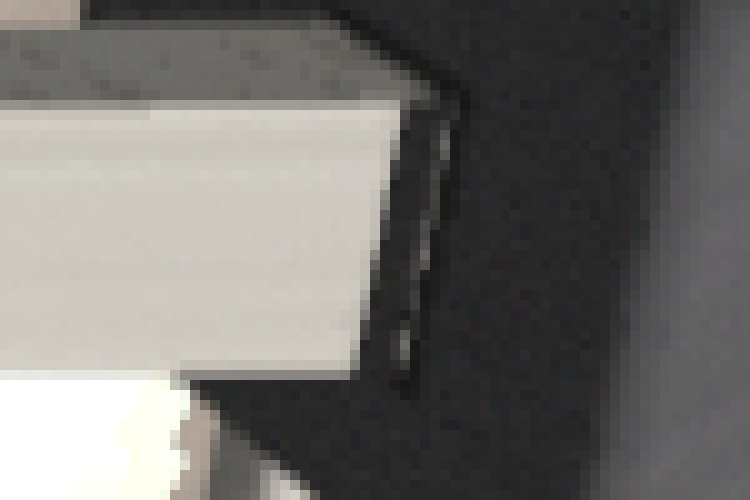

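Picture 12 shows the dark line clear of the guide face, with a thin bright sliver between them at about columns 511–514. Its middle is about 1.5 mm out, so the slide is at the notch. I'll relax the pull and settle.

Emit:
send_rows(
  steps=[
    {"xyz": [0,0,0],"rot": [0,0,0],"jaw": -1},
    {"xyz": [0,0,0],"rot": [0,0,0],"jaw": -1},
    {"xyz": [0,0,0],"rot": [0,0,0],"jaw": -1},
    {"xyz": [0,0,0],"rot": [0,0,0],"jaw": -1},
    {"xyz": [0,0,0],"rot": [0,0,0],"jaw": -1},
  ],
)

```text
t: 11.1
ee_pos: [495.1, 67.9, 31.6]
ee_rot: [0.003, 0.983, 0.185, 0.002]
wrist_force: [2.1, -3.0, -4.5]
grip_width: 18.7
```

```bash
python3 -c "
from h import *
slide()
prof('w10'); b=cv2.imread('pics/w10.png').max(2)
for r in range(248,272,6): print(r,b[r,498:526].tolist())
a=cv2.imread('pics/top0.png');c=ctrl.capture('top');cv2.imwrite('pics/t3.png',c)
d=cv2.absdiff(a,c).max(2)
for n,(x,y,w,h) in dict(rack=(360,188,62,62),bottle=(243,124,36,44),beaker=(198,158,38,40)).items(): print(n,(d[y:y+h,x:x+w]>40).sum())
"
```

```text
t 11.1 drawn 43.84 side -0.06 pull -3.56
t 11.1 pos [495.1  67.9  31.6] yang -68.6 shift [0. 0. 0.] rot [ 0.06 -0.02 -0.06] F [ 2.1 -3.  -4.5] M [-0.15 -0.13  0.14] grip 18.7 q [ 0.06  0.4  -0.3   1.87  0.16  0.89 -1.51]
248 [115, 115, 115, 114, 115, 115, 115, 114, 115, 114, 113, 98, 13, 15, 13, 20, 41, 4, 12, 12, 14, 12, 13, 11, 15, 13, 13, 14]
254 [117, 117, 117, 116, 117, 117, 117, 117, 117, 113, 75, 13, 13, 13, 14, 31, 5, 7, 12, 14, 13, 13, 13, 12, 13, 13, 15, 16]
260 [117, 116, 116, 116, 116, 117, 116, 115, 111, 73, 14, 14, 14, 24, 50, 3, 8, 13, 13, 14, 13, 14, 13, 13, 14, 15, 14, 12]
266 [115, 116, 114, 116, 115, 115, 113, 110, 67, 15, 14, 11, 16, 24, 5, 13, 13, 13, 14, 15, 15, 14, 12, 14, 13, 13, 14, 13]
rack 0
bottle 0
beaker 0
```

The pose is steady, the slide is at the notch, and the neighbours are unmoved. Handing in.

```bash
python3 -c "
from h import *
print(ctrl.job_done()); slide()"
```

```text
the job is handed in; nothing more can be done
None
the job is handed in; nothing more can be done
```

The lid is secured, and I handed in at about 11 s with the slide at its notch and the knob still gripped. The hand-in gives no verdict, so this rests on my own checks.

- **Turnbutton:** I turned it about 88° clockwise until the moment about the pivot rose to 0.56 N m, which I took as the stop. The next wrist picture showed the blade square across the lid. I did not picture it again after drawing the slide, but nothing went near it.
- **Slide:** I drew it out about 44 mm in decreasing steps until it stalled under a 5.5 N pull; friction alone is about 2 N.
    - The distance from knob to pivot gives about 50.2 mm.
    - The dark line is just clear of the guide face, with its middle about 1.5 mm out.
    - After relaxing, the tool did not move and about 3.6 N of pull remained.
- **Knob grip:** The gripper reads 18.7 mm on the 20 mm knob, with a 40 N setting.
- **Rack, bottle and beaker:** None of them showed any change in the top view between start and end.

**What disagreed:**
- **First grasp:** It closed on air above the turnbutton wing. A gentle touch on the wing showed the fingertips end about 26 mm short of the reported tool point, so I used that offset for both grasps.
- **Grip width:** It read 1 to 2 mm low on both parts.

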